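# Find the hidden notch of a dish carrier's lock by feel and slide its cover open

## Task

Unlock and open the metal dish carrier: turn its round black knob clockwise until you feel the turning resistance drop away where the hidden notch lies, push the knob fully down there without forcing it, then slide the grey cover fully open by its upright bar. Leave the loose things round the carrier where they are.

Things in the scene. Friction and masses are not known exactly. Their poses are not given: they have to be found in the camera images.
- carrier: dish carrier, an aluminium block fixed to the table, 80 mm deep (its x), 200 mm long (its y), 40 mm high; origin at the centre of its underside, z up. The knob stands on the end towards its -y, axis 62 mm from the centre. A grey cover lies on its middle between dark guide rails (47 mm high) and opens towards +y, off a well with a small dish
- knob_top (a point): centre of the knob's top, 83 mm above the table at the start. The knob is black, round, ribbed, without a pointer: 40 mm diameter, 30 mm tall, its underside 13 mm above the block. This point is on the steel stem through it, which goes down with it but does not turn (its orientation is the carrier's, not the knob's)
- lock_axis (a point): the knob's axis at the block's top, fixed. The one notch lies 17 to 78 degrees clockwise (seen from above) of the knob's starting position; nothing shows where. Until then it drags with about 0.1 N m while it moves, near zero once held still. The knob turns both ways; stops lie about 25 degrees past the notch and at least 8 degrees anticlockwise of the start
- lock_stem (a joint): how far the knob is pushed down, m: 0 raised, 0.008 fully down. It takes about 5 to 8 N and stays where it is left. Off the notch it is stopped hard after about 1 mm by the keeper
- lock_keeper: keeper plate hidden in the block under the knob; two dogs of the knob meet it if pushed off the notch and enter its slot at the notch, within about 3 degrees of the middle. Turning on, the torque dips by 0.1 to 0.2 N m into a pull onwards from 8 degrees before the middle, is zero at the middle, resists with 0.1 then up to 0.4 N m to 6 degrees past it, and is back to the drag at 10
- cover (a joint): how far the cover has been slid open along the carrier's +y, m: 0 shut, 0.058 fully open. Locked (1.5 mm play) until the knob is fully down; then it takes about 2 N and stays where it is left.
- cover_bar (a point): centre of the upright black bar on the grey cover, 44 mm along the carrier's x, 10 mm thick along its y, standing from 45 to 65 mm above the table (this point 60 mm); at the start 22.5 mm to the +y side of the carrier's centre; it moves with the cover
- medium_a: a small bottle, 44 mm diameter, 88 mm tall, loose near the carrier; origin under its centre; leave it alone
- dish_a: a clear petri dish, 64 mm diameter, 18 mm high, loose behind the carrier; origin under its centre; leave it alone
- marker_b: a marker pen, 135 mm long and 16 mm thick, loose beside the far end of the carrier; origin under its middle; leave it alone
- pipette_0: a pipette, 228 mm long and 30 mm thick, loose in front of the carrier; origin under its middle; leave it alone

How it is judged:
On the way:
1. the knob is pushed down into the notch (at least 6.8 of 8 mm) while the cover is still shut (value of joint lock_stem above 0.0068 m and value of joint cover below 0.004 m), for 0.2 s.
At the end, for the whole second after the job is handed in: the knob is fully down (at least 6.8 of 8 mm) and the cover fully open (at least 52 of 58 mm) and at rest (value of joint lock_stem above 0.0068 m and value of joint cover above 0.052 m and velocity of joint cover between -0.01 and 0.01 m/s); the robot touches nothing.
It fails at once if the knob is forced against the keeper inside the lock with more than 25 N (contact force between lock_keeper and anything else above 25 N).
It fails at once if a loose bystander (medium_a) is pushed more than 20 mm away (distance of medium_a from where it was at the start of the episode above 0.02 m).
It fails at once if a loose bystander (dish_a) is pushed more than 20 mm away (distance of dish_a from where it was at the start of the episode above 0.02 m).
It fails at once if a loose bystander (marker_b) is pushed more than 20 mm away (distance of marker_b from where it was at the start of the episode above 0.02 m).
It fails at once if a loose bystander (pipette_0) is pushed more than 20 mm away (distance of pipette_0 from where it was at the start of the episode above 0.02 m).
It also fails if it takes over 72 s, if anything falls off the work surface, if the arm or the gripper's body presses on something with over 40 N, if the wrist force passes 120 N, or if a joint passes its speed limit or range.

## Robot

A 6-joint arm with a two-finger parallel gripper is mounted at the origin on a cart in front of the work surface, level with it; the furniture and walls round the work are solid. World frame = base frame: x ahead of the robot, y to its left, z up, the work surface at z = 0. Lengths are in m, angles in rad, forces in N, time in s.
With the tool pointing down it reaches from about 0.25 to 0.775 m from the base axis. Payload 4 kg.
Tool frame: the origin (TCP) lies midway between the tips of the shut fingers; the grasp point (between the pads) lies 19 mm behind it; z points along the fingers, y is the line along which they close (so a half turn about z gives the same grasp; the last joint's range is limited). The gripper opens to 94 mm and grips with 3 to 60 N. Pads are 16 mm wide; open, the fingers measure 119 mm over their backs; the gripper's body (75 mm by 177 mm) begins 78 mm behind the grasp point.
Start: joints at [0.608, 0.087, 1.371, -0, 1.684, -0.103], TCP at [0.417, 0.359, 0.206] pointing down, gripper open.
Joint ranges: [-3.1, 3.1], [-0.76, 2.03], [0.27, 2.55], [-1.08, 4.22], [0.17, 2.65], [-2.57, 2.57]. Speed limits (rad/s): [2.79, 2.79, 3.14, 3.14, 3.14, 3.14].

## Interface

Orientations are given as a unit quaternion [w, x, y, z].
In Python, from station import status, imaging, close_job gives the robot as it stands.
- The arm moves only by the tool servo_tool, never from a script. Its argument "targets" is a list of rows, each a list of 6 numbers: the shift along the tool's x, y, z in m, then the turn, a rotation vector about the tool's x, y, z in rad. A call has 1 to 10 rows; each row shifts and turns the commanded pose from where the row before left it, along the tool's axes as they then stand; what a row does not reach is not made up. A row lasts 1/8 s, in which the tool goes at most 62.5 mm and 10.7 degrees, less where a joint would pass 70% of its speed; a pose out of reach is approached as far as the arm can. A call is refused whole if a number of a shift passes 0.0625 or a number of a turn 0.188, either way. A call with a gripper value outside its range is refused whole. "hand" is the opening in per cent of the stroke, from 0 (shut) to 100 (fully open), set as the call begins (left out, the last holds). The fingers move at their own pace and stop on an object; the grip force is fixed at half the most. Time passes only in rows, so rows that do not move let the fingers close. It gives the time, the measured TCP pose, the force, the opening and the grip force at its end, in the units of the state.
- status.observe(): the state, without advancing time (a new reading comes with each control period).
- imaging.get_image(name): name is "side" or "top"; returns the picture (480x640x3 uint8, red, green, blue); there is no depth.
- imaging.camera_model(name): a dict with "vertical_fov" (degrees; the focal length in pixels is half the picture's height over the tangent of half this angle, whatever the lens; pixels are square), "cx", "cy" (the principal point, pixels), "distortion" ([k1, k2, p1, p2, k3] as OpenCV has them; the pictures are not rectified), "camera_from_world" (4x4, takes a point from world to camera coordinates). Camera axes: x right, y up, looking along -z (the intrinsics and any distortion apply to the point x, -y, -z); pixel columns grow to the right and rows downward; lengths in m; the calibration is good to about 2 mm. A picture is of the moment at which its call begins. camera_model takes no time and is no camera call.
- close_job(): hands the job in; it is judged then, once.
Trained networks look in the newest picture that a camera, given by its name, has taken for a name from the list of things; names that differ only in an ending like _2 or _b are one class to them, and where a whole thing is asked for, a point or a joint stands for the part that bears it (a point fixed in the world has none). Each returns a list of dicts, best first, with "confidence" (0 to 1); they miss things now and then, are a little off and sometimes report something else, mostly with a low value. They report only what shows in the picture. A call takes as long as a camera call.
- imaging.masks_of(label, camera): "region" (480x640 bool, what is visible of it) and "xy" ([column, row] in pixels, amid what is visible of it).
The state is a dict: "clock": time; "q": joint angles; "dq": joint speeds; "joint_efforts": joint torques, N m; "eef_pos": TCP position; "tcp_rot": TCP orientation; "wrist_force": force on the tool from outside, world axes, zero at the start; "torque": the same for the moment, N m; "gripper_width": finger opening in m; "gripper_force": force on a finger pad.
Only numpy, scipy, OpenCV 4.12 (cv2) and the standard library are available. Lean on these libraries where they do the work, as an engineer would, in place of code of your own. Each camera call takes 0.05 s, during which the arm holds its last target. There are 200 camera calls.

## Working session

There is one attempt and no reset: what is moved stays moved. The work goes in short steps, Python scripts to look and compute and a tool call to move; the robot and the scene stay as the last step left them, time stands still between calls to the robot, and variables do not carry over. Pictures are saved under pics/ and viewed, at most 10 in all, crops included, and the job is handed in when it is done.

Besides the shell and the picture viewer there is one more tool, called as a command line: name --pt "numbers of a row" for each row, then --argument value for the rest. servo_tool: Moves the arm, as the interface text tells. Its arguments: {"type":"object","properties":{"targets":{"type":"array"},"hand":{"type":"number"}},"required":["targets"]}

```bash
mkdir -p pics; ls
cat > h.py <<'E'
import numpy as np, cv2
from station import status, imaging
def cam(n):
    m=imaging.camera_model(n); f=240/np.tan(np.radians(m["vertical_fov"])/2)
    K=np.array([[f,0,m["cx"]],[0,f,m["cy"]],[0,0,1.]])
    T=np.diag([1,-1,-1,1.])@np.array(m["camera_from_world"])
    return K,np.array(m["distortion"],float),T
def back(n,px,z):
    K,d,T=cam(n); u=cv2.undistortPoints(np.array(px,float).reshape(-1,1,2),K,d).reshape(-1,2)
    R=T[:3,:3];c=-R.T@T[:3,3]; r=np.c_[u,np.ones(len(u))]@R
    return c+r*((z-c[2])/r[:,2])[:,None]
def proj(n,P):
    K,d,T=cam(n); return cv2.projectPoints(np.array(P,float).reshape(-1,3),cv2.Rodrigues(T[:3,:3])[0],T[:3,3],K,d)[0].reshape(-1,2)
def save(n,f):
    im=imaging.get_image(n); cv2.imwrite(f,im[:,:,::-1]); return im
E
python3 - <<'E'
from h import *
for n in("top","side"):
    save(n,f"pics/{n}0.png"); K,d,T=cam(n); print(n,K[0,0],d,-T[:3,:3].T@T[:3,3])
    for l in("carrier","knob_top","cover_bar","cover","medium_a","dish_a","marker_b","pipette_0"):
        for r in imaging.masks_of(l,n)[:2]:
            m=r["region"]; print(l,round(r["confidence"],2),r["xy"],m.sum(),cv2.minAreaRect(cv2.findNonZero(m.astype(np.uint8))))
E
```

```text
pics
top 606.9192417978236 [-0.20417546  0.          0.          0.          0.        ] [0.34673585 0.0834072  0.93344667]
carrier 0.83 [345.8, 251.8] 7386 ((345.8064270019531, 251.74691772460938), (133.54638671875, 56.875244140625), 10.251199722290039)
carrier 0.73 [440.8, 235.5] 880 ((438.0, 235.0), (34.0, 32.0), 90.0)
knob_top 0.57 [386.6, 251.6] 606 ((389.5, 252.5), (27.0, 27.0), 90.0)
cover_bar 0.81 [345.9, 249.2] 1644 ((345.2905578613281, 248.11697387695312), (46.31785202026367, 36.85770797729492), 10.619654655456543)
cover 0.7 [345.3, 248.2] 1728 ((344.9615478515625, 248.19232177734375), (46.67564010620117, 37.654296875), 11.309932708740234)
medium_a 0.65 [439.0, 235.7] 1003 ((438.0, 235.0), (36.0, 34.0), 90.0)
medium_a 0.63 [390.2, 250.9] 644 ((389.60009765625, 252.80003356933594), (26.832815170288086, 28.621667861938477), 26.56505012512207)
dish_a 0.83 [337.3, 201.7] 1294 ((336.5000305175781, 201.00001525878906), (40.305084228515625, 38.890872955322266), 45.0)
marker_b 0.66 [251.0, 242.3] 897 ((251.0021209716797, 244.4678955078125), (12.103867530822754, 85.14556121826172), 
[... 589 characters left out ...]
77344), 78.69007110595703)
cover 0.93 [322.9, 268.0] 669 ((323.4868469238281, 268.4442443847656), (23.075714111328125, 35.901912689208984), 76.75948333740234)
medium_a 0.62 [273.7, 241.0] 927 ((273.08624267578125, 239.0345001220703), (46.58851623535156, 23.08664321899414), 85.2363510131836)
dish_a 0.88 [286.7, 304.9] 815 ((283.5, 301.5), (27.0, 35.0), 90.0)
marker_b 0.85 [360.7, 329.4] 624 ((361.06060791015625, 330.6631774902344), (8.892149925231934, 76.89566040039062), 69.62356567382812)
marker_b 0.46 [308.2, 242.2] 461 ((309.5, 241.5), (25.0, 21.0), 90.0)
pipette_0 0.87 [355.4, 269.9] 855 ((363.7205810546875, 279.86761474609375), (84.20580291748047, 16.806861877441406), 59.036251068115234)
```

Run:
```python
from h import *
t=cv2.imread("pics/top0.png")[170:350,220:480]; s=cv2.imread("pics/side0.png")[200:380,230:430]
cv2.imwrite("pics/c.png",cv2.resize(t,(780,540),interpolation=cv2.INTER_CUBIC))
cv2.imwrite("pics/cs.png",cv2.resize(s,(660,594),interpolation=cv2.INTER_CUBIC))
def P(n,px,z): return back(n,[px],z)[0].round(4)
print("knob",P("top",(389.5,252.5),.08),P("side",(309.5,241),.07))
print("block",P("top",(345.8,251.7),.042)); print("bottle",P("top",(438,235),.088),P("top",(439,235.7),.044))
c,s,a=(345.8,251.7),(133.5,56.9),10.25
print(back("top",cv2.boxPoints((c,s,a)),.042).round(4))
print("pip",back("top",cv2.boxPoints(((331.8,297.7),(145.5,18.7),16.5)),.02).round(3)); print("dish",P("top",(336.5,201),.018))
```

```text
knob [ 0.5333 -0.02    0.08  ] [ 0.5393 -0.0115  0.07  ]
block [0.5403 0.0414 0.042 ]
bottle [ 0.5602 -0.0895  0.088 ] [ 0.5703 -0.1001  0.044 ]
[[ 0.5115  0.1463  0.042 ]
 [ 0.5988  0.1356  0.042 ]
 [ 0.5696 -0.0658  0.042 ]
 [ 0.4831 -0.0508  0.042 ]]
pip [[ 0.486  0.17   0.02 ]
 [ 0.514  0.164  0.02 ]
 [ 0.459 -0.051  0.02 ]
 [ 0.431 -0.043  0.02 ]]
dish [0.6266 0.0571 0.018 ]
```

View pics/c.png

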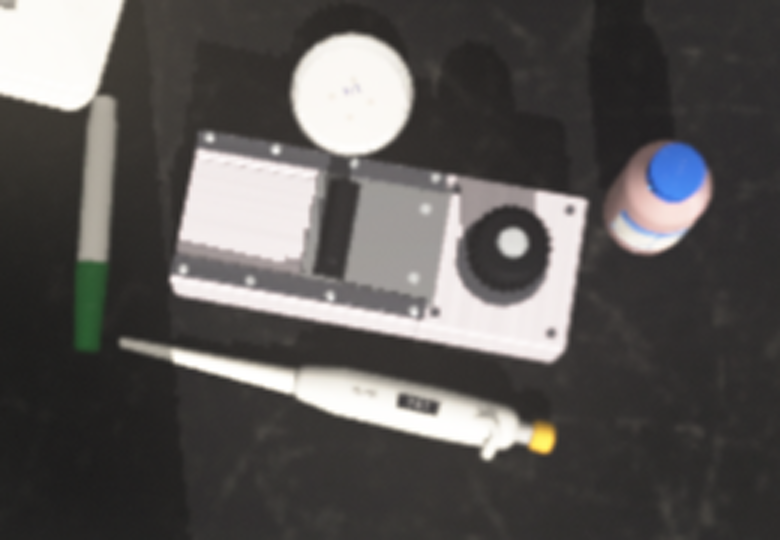

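View pics/cs.png

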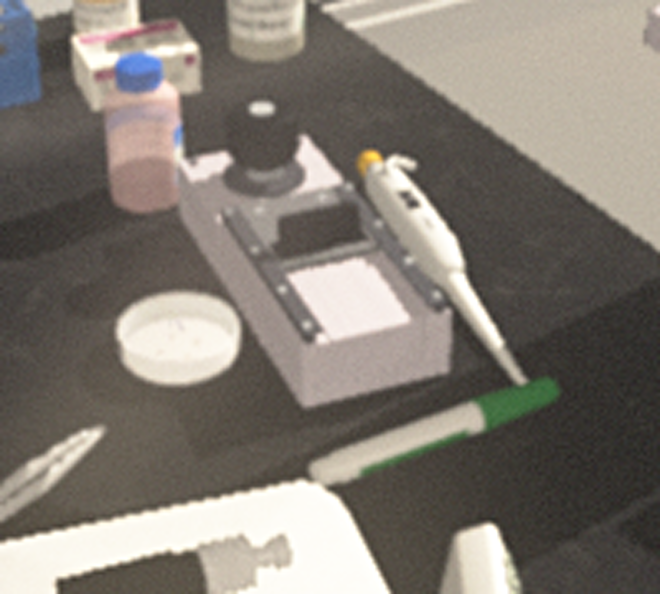

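The top view (crop = 3× from (220,170)) shows the steel stem top at about px (391,250.7) and the black bar at about (332,246). The bottle is at the block's -y end at about (440,236), the pipette lies in front and the dish touches the rear side. In the side view the stem top is at about (309,233). Next I fit the carrier pose.

Run:
```python
from h import *
from scipy.optimize import least_squares
top=[((587,199),(.04,-.1,.04)),((513,242),(0,-.062,.083)),((337,229),(0,.0225,.065)),((172,281),(-.04,.1,.04)),((553,348),(-.04,-.1,.04))]
sid=[((261,108),(0,-.062,.083)),((310,343),(.04,.1,.04)),((450,315),(-.04,.1,.04)),((311,405),(.04,.1,0)),((450,370),(-.04,.1,0))]
tp=np.array([p for p,_ in top])/3+[220,170]; sp=np.array([p for p,_ in sid])/3.3+[230,200]
def W(x,L): 
    c,s=np.cos(x[2]),np.sin(x[2]); L=np.array(L); return np.c_[x[0]+c*L[:,0]-s*L[:,1],x[1]+s*L[:,0]+c*L[:,1],L[:,2]]
def res(x,a=1,b=1): return np.r_[a*(proj("top",W(x,[l for _,l in top]))-tp).ravel(),b*(proj("side",W(x,[l for _,l in sid]))-sp).ravel()]
for a,b in((1,1),(1,0),(0,1)):
    r=least_squares(res,[.54,.04,-.15],args=(a,b),loss="soft_l1"); x=r.x; print(x.round(4),np.degrees(x[2])); print(r.fun.round(1)) if a*b else 0
    print("knob",W(x,[(0,-.062,.083)]).round(4),"bar",W(x,[(0,.0225,.06)]).round(4),W(x,[(0,.0805,.06)]).round(4))
s=status.observe(); print(s["eef_pos"],s["tcp_rot"],s["clock"])
from scipy.spatial.transform import Rotation as R
w,*v=s["tcp_rot"]; print(R.from_quat([*v,w]).as_matrix().round(3))
```

```text
[ 0.5429  0.0403 -0.1297] -7.433453867773471
[-0.5 -0.5 -0.4  0.4 -0.1 -2.2 -0.9  1.3  3.8  1.  -0.2 -0.8 -1.8 -0.3
  1.  -2.9 -1.7  1.1  0.4  0.2]
knob [[ 0.5349 -0.0211  0.083 ]] bar [[0.5458 0.0626 0.06  ]] [[0.5533 0.1202 0.06  ]]
[ 0.5436  0.0401 -0.1385] -7.936071205420406
knob [[ 0.5351 -0.0213  0.083 ]] bar [[0.5467 0.0624 0.06  ]] [[0.5547 0.1198 0.06  ]]
[ 0.5429  0.0412 -0.1214] -6.955111240093035
knob [[ 0.5354 -0.0204  0.083 ]] bar [[0.5456 0.0635 0.06  ]] [[0.5527 0.1211 0.06  ]]
[0.41676521 0.35894027 0.20551845] [3.20544537e-05 4.16775967e-01 9.09009235e-01 5.39433298e-05] 0.9
[[-0.653  0.758  0.   ]
 [ 0.758  0.653  0.   ]
 [-0.     0.    -1.   ]]
```

servo_tool --pt "-0.052 -0.0227 0 0 0 0" --pt "-0.052 -0.0227 0 0 0 0" --pt "-0.052 -0.0227 0 0 0 0" --pt "-0.052 -0.0227 0 0 0 0" --pt "-0.052 -0.0227 0 0 0 0" --pt "-0.052 -0.0227 0 0 0 0" --pt "-0.052 -0.0227 0 0 0 0" --pt "0 0 0.045 0 0 0" --pt "0 0 0.045 0 0 0" --pt "0 0 0 0 0 0" --hand 65

```text
clock: 2.15
eef_pos: [0.5308, -0.0204, 0.1112]
tcp_rot: [-0.005, 0.417, 0.909, -0.001]
wrist_force: [-0.6, 0.3, 1.0]
gripper_width: 0.0612
gripper_force: 0.0
```

Run:
```python
from h import *
s=status.observe(); print({k:np.round(v,4) for k,v in s.items()})
a=save("top","pics/top1.png"); b=save("side","pics/side1.png")
p=proj("side",[s["eef_pos"]])[0]; q=proj("top",[s["eef_pos"]])[0]; print(q,p)
c=lambda n,o:cv2.resize(cv2.imread(n)[o[1]:o[1]+150,o[0]:o[0]+110],(396,540),interpolation=cv2.INTER_CUBIC)
cv2.imwrite("pics/d.png",np.hstack([c("pics/top1.png",(340,170)),c("pics/side1.png",(255,150))]))
```

```text
{'clock': np.float64(2.15), 'q': array([-1.4520e-01,  9.0600e-02,  1.5553e+00,  1.0000e-04,  1.5052e+00,
       -8.5570e-01]), 'dq': array([ 0.0095, -0.0416, -0.1001, -0.001 ,  0.0189, -0.0007]), 'joint_efforts': array([-2.38300e-01, -3.24858e+01, -2.85698e+01,  2.23000e-02,
       -1.04800e-01,  4.00000e-04]), 'eef_pos': array([ 0.5308, -0.0204,  0.1112]), 'tcp_rot': array([-0.0045,  0.417 ,  0.9089, -0.0013]), 'wrist_force': array([-0.618 ,  0.2826,  1.0147]), 'torque': array([-0.0087,  0.0548, -0.0195]), 'gripper_force': np.float64(0.0), 'gripper_width': np.float64(0.0612)}
[392.5229398  249.60716653] [310.68597199 217.56875564]
```

View pics/d.png

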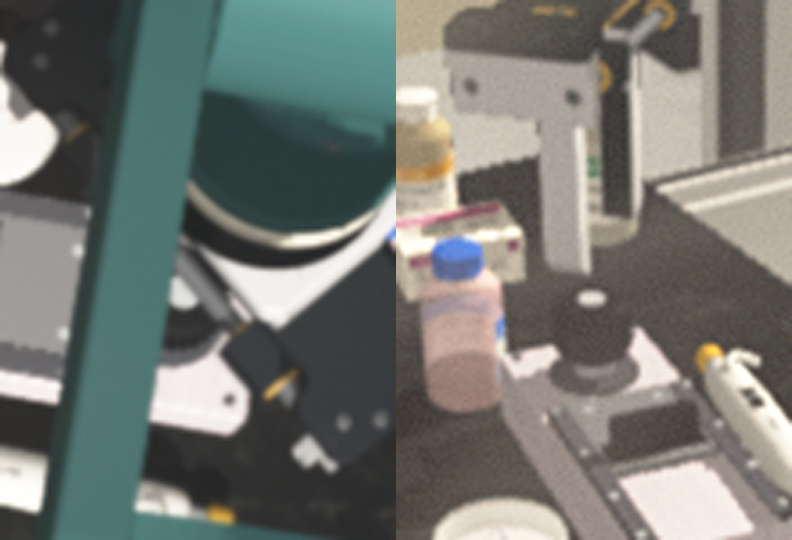

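The fingers straddle the knob on both sides (side crop: fingers at x≈565 and 615, knob at 592). I let the arm settle, then descend.

servo_tool --pt "0 0 0 0 0 0" --pt "0 0 0 0 0 0"

```text
clock: 2.5
eef_pos: [0.5352, -0.0205, 0.1178]
tcp_rot: [0.002, 0.417, 0.909, 0.001]
wrist_force: [-0.1, -0.4, 0.3]
gripper_width: 0.0611
gripper_force: 0.0
```

servo_tool --pt "-0.0005 0.001 0.015 0 0 0" --pt "0 0 0.015 0 0 0" --pt "0 0 0.014 0 0 0" --pt "0 0 0.013 0 0 0" --pt "0 0 0 0 0 0" --pt "0 0 0 0 0 0" --pt "0 0 0 0 0 0"

```text
clock: 3.38
eef_pos: [0.5356, -0.0204, 0.0593]
tcp_rot: [0.001, 0.417, 0.909, 0.0]
wrist_force: [0.5, -0.9, 0.2]
gripper_width: 0.061
gripper_force: 0.0
```

Good. Close on the knob and see whether the grip is centred.

servo_tool --pt "0 0 0 0 0 0" --pt "0 0 0 0 0 0" --pt "0 0 0 0 0 0" --pt "0 0 0 0 0 0" --pt "0 0 0 0 0 0" --pt "0 0 0 0 0 0" --hand 0

```text
clock: 4.12
eef_pos: [0.5352, -0.0203, 0.0587]
tcp_rot: [0.0, 0.417, 0.909, 0.0]
wrist_force: [0.0, 1.2, 1.5]
gripper_width: 0.0395
gripper_force: 30.0
```

```bash
cat > o.py <<'E'
from h import *
from scipy.spatial.transform import Rotation as R
s=status.observe(); w,*v=s["tcp_rot"]; M=R.from_quat([*v,w]).as_matrix()
print(round(s["clock"],2),"pos",np.round(s["eef_pos"],4),"yaw",round(np.degrees(np.arctan2(M[1,0],M[0,0])),2),"F",np.round(s["wrist_force"],1),"T",np.round(s["torque"],3),"e6",round(s["joint_efforts"][5],3),"w",round(s["gripper_width"],4),round(s["gripper_force"],1))
E
python3 o.py
```

```text
4.12 pos [ 0.5352 -0.0203  0.0587] yaw 130.74 F [0.  1.2 1.5] T [ 0.008 -0.001  0.035] e6 -0.001 w 0.0395 30.0
```

servo_tool --pt "0 0 0 0 0 0.035" --pt "0 0 0 0 0 0.035"

```text
clock: 4.38
eef_pos: [0.5352, -0.0202, 0.0587]
tcp_rot: [0.0, 0.449, 0.893, 0.0]
wrist_force: [0.4, 0.2, 2.3]
gripper_width: 0.0393
gripper_force: 30.0
```

```bash
python3 o.py
```

```text
4.38 pos [ 0.5352 -0.0202  0.0587] yaw 126.6 F [0.4 0.2 2.3] T [ 0.144 -0.194  0.083] e6 -0.167 w 0.0393 30.0
```

servo_tool --pt "0 0 0 0 0 0.035"

```text
clock: 4.5
eef_pos: [0.5352, -0.0202, 0.0587]
tcp_rot: [0.0, 0.465, 0.885, 0.0]
wrist_force: [0.4, 0.5, 2.0]
gripper_width: 0.0396
gripper_force: 30.0
```

```bash
python3 o.py
```

```text
4.5 pos [ 0.5352 -0.0202  0.0587] yaw 124.59 F [0.4 0.5 2. ] T [ 0.111 -0.152  0.063] e6 -0.162 w 0.0396 30.0
```

servo_tool --pt "0 0 0 0 0 0.035"

```text
clock: 4.62
eef_pos: [0.5352, -0.0202, 0.0587]
tcp_rot: [0.0, 0.48, 0.877, 0.0]
wrist_force: [-1.0, 0.3, 2.9]
gripper_width: 0.0396
gripper_force: 30.0
```

```bash
python3 o.py
```

```text
4.62 pos [ 0.5352 -0.0202  0.0587] yaw 122.59 F [-1.   0.3  2.9] T [ 0.097 -0.017  0.073] e6 -0.163 w 0.0396 30.0
```

servo_tool --pt "0 0 0 0 0 0.035"

```text
clock: 4.75
eef_pos: [0.5352, -0.0202, 0.0587]
tcp_rot: [0.0, 0.496, 0.869, 0.0]
wrist_force: [-0.6, 1.0, 2.8]
gripper_width: 0.0394
gripper_force: 30.0
```

```bash
python3 o.py
```

```text
4.75 pos [ 0.5352 -0.0202  0.0587] yaw 120.58 F [-0.6  1.   2.8] T [0.143 0.039 0.073] e6 -0.163 w 0.0394 30.0
```

servo_tool --pt "0 0 0 0 0 0.035"

```text
clock: 4.88
eef_pos: [0.5353, -0.0202, 0.0587]
tcp_rot: [0.0, 0.511, 0.86, 0.0]
wrist_force: [0.8, 0.7, 2.2]
gripper_width: 0.0396
gripper_force: 30.0
```

```bash
python3 o.py
```

```text
4.88 pos [ 0.5353 -0.0202  0.0587] yaw 118.57 F [0.8 0.7 2.2] T [ 0.189 -0.118  0.046] e6 -0.162 w 0.0396 30.0
```

servo_tool --pt "0 0 0 0 0 0.035"

```text
clock: 5.0
eef_pos: [0.5353, -0.0202, 0.0587]
tcp_rot: [0.0, 0.526, 0.851, 0.0]
wrist_force: [2.8, 0.9, 3.4]
gripper_width: 0.0394
gripper_force: 30.0
```

```bash
python3 o.py
```

```text
5.0 pos [ 0.5353 -0.0202  0.0587] yaw 116.57 F [2.8 0.9 3.4] T [ 0.206 -0.349  0.087] e6 -0.162 w 0.0394 30.0
```

Joint-6 effort is a clean signal, with drag steady at -0.162. I continue in 2° steps and watch it.

servo_tool --pt "0 0 0 0 0 0.035"

```text
clock: 5.12
eef_pos: [0.5353, -0.0202, 0.0587]
tcp_rot: [0.0, 0.541, 0.841, 0.0]
wrist_force: [2.3, 0.5, 2.2]
gripper_width: 0.0395
gripper_force: 30.0
```

```bash
python3 o.py
```

```text
5.12 pos [ 0.5353 -0.0202  0.0587] yaw 114.56 F [2.3 0.5 2.2] T [ 0.233 -0.42   0.061] e6 -0.165 w 0.0395 30.0
```

servo_tool --pt "0 0 0 0 0 0.035"

```text
clock: 5.25
eef_pos: [0.5353, -0.0202, 0.0587]
tcp_rot: [0.0, 0.555, 0.832, 0.0]
wrist_force: [-0.3, 1.2, 4.0]
gripper_width: 0.0395
gripper_force: 30.0
```

```bash
python3 o.py
```

```text
5.25 pos [ 0.5353 -0.0202  0.0587] yaw 112.56 F [-0.3  1.2  4. ] T [ 0.221 -0.224  0.077] e6 -0.174 w 0.0395 30.0
```

servo_tool --pt "0 0 0 0 0 0.035"

```text
clock: 5.38
eef_pos: [0.5353, -0.0202, 0.0587]
tcp_rot: [0.0, 0.57, 0.822, 0.0]
wrist_force: [2.5, 2.4, 2.6]
gripper_width: 0.0397
gripper_force: 30.0
```

```bash
python3 o.py
```

```text
5.38 pos [ 0.5353 -0.0202  0.0587] yaw 110.55 F [2.5 2.4 2.6] T [ 0.316 -0.338  0.032] e6 -0.183 w 0.0397 30.0
```

servo_tool --pt "0 0 0 0 0 0.035"

```text
clock: 5.5
eef_pos: [0.5354, -0.0202, 0.0587]
tcp_rot: [0.0, 0.584, 0.812, 0.0]
wrist_force: [0.1, 1.2, 4.2]
gripper_width: 0.0398
gripper_force: 30.0
```

```bash
python3 o.py
```

```text
5.5 pos [ 0.5354 -0.0202  0.0587] yaw 108.55 F [0.1 1.2 4.2] T [ 0.235 -0.171  0.028] e6 -0.176 w 0.0398 30.0
```

servo_tool --pt "0 0 0 0 0 0.035"

```text
clock: 5.62
eef_pos: [0.5354, -0.0202, 0.0587]
tcp_rot: [0.0, 0.598, 0.801, 0.0]
wrist_force: [1.8, 1.9, 2.6]
gripper_width: 0.0394
gripper_force: 30.0
```

```bash
python3 o.py
```

```text
5.62 pos [ 0.5354 -0.0202  0.0587] yaw 106.53 F [1.8 1.9 2.6] T [ 0.359 -0.466  0.005] e6 -0.212 w 0.0394 30.0
```

servo_tool --pt "0 0 0 0 0 0.035"

```text
clock: 5.75
eef_pos: [0.5354, -0.0202, 0.0587]
tcp_rot: [0.0, 0.612, 0.791, 0.0]
wrist_force: [3.2, 1.8, 2.4]
gripper_width: 0.0399
gripper_force: 30.0
```

```bash
python3 o.py
```

```text
5.75 pos [ 0.5354 -0.0202  0.0587] yaw 104.53 F [3.2 1.8 2.4] T [ 0.312 -0.462 -0.017] e6 -0.241 w 0.0399 30.0
```

servo_tool --pt "0 0 0 0 0 0.035"

```text
clock: 5.88
eef_pos: [0.5354, -0.0202, 0.0587]
tcp_rot: [0.0, 0.626, 0.78, 0.0]
wrist_force: [2.1, 1.7, 2.8]
gripper_width: 0.0392
gripper_force: 30.0
```

```bash
python3 o.py
```

```text
5.88 pos [ 0.5354 -0.0202  0.0587] yaw 102.49 F [2.1 1.7 2.8] T [ 0.275 -0.563 -0.124] e6 -0.423 w 0.0392 30.0
```

servo_tool --pt "0 0 0 0 0 0.035"

```text
clock: 6.0
eef_pos: [0.5354, -0.0202, 0.0586]
tcp_rot: [0.0, 0.639, 0.769, 0.0]
wrist_force: [2.7, 2.1, 2.7]
gripper_width: 0.0394
gripper_force: 30.0
```

```bash
python3 o.py; python3 -c "
from h import *
s=status.observe();print(np.round(s['q'],3),np.round(s['dq'],3),np.round(s['joint_efforts'],3))"
```

```text
6.0 pos [ 0.5354 -0.0202  0.0586] yaw 100.53 F [2.7 2.1 2.7] T [ 0.353 -0.608 -0.103] e6 -0.287 w 0.0394 30.0
[-0.144  0.131  1.62   0.     1.39  -0.328] [ 0.001 -0.001  0.003  0.001 -0.008  0.276] [ -1.027 -32.079 -25.065  -0.737   1.082  -0.287]
```

The changes in Tz and e6 agree: the load dropped by about 0.2 N m into a pull onwards, so the notch middle should be a few degrees ahead. I use 1° steps from here.

servo_tool --pt "0 0 0 0 0 0.0175"

```text
clock: 6.12
eef_pos: [0.5354, -0.0202, 0.0586]
tcp_rot: [0.0, 0.646, 0.764, 0.0]
wrist_force: [2.8, 2.6, 2.7]
gripper_width: 0.0395
gripper_force: 30.0
```

```bash
python3 o.py
```

```text
6.12 pos [ 0.5354 -0.0202  0.0586] yaw 99.58 F [2.8 2.6 2.7] T [ 0.354 -0.802 -0.025] e6 -0.123 w 0.0395 30.0
```

servo_tool --pt "0 0 0 0 0 0.0175"

```text
clock: 6.25
eef_pos: [0.5354, -0.0202, 0.0586]
tcp_rot: [0.0, 0.652, 0.758, 0.0]
wrist_force: [3.3, 2.2, 2.5]
gripper_width: 0.0396
gripper_force: 30.0
```

```bash
python3 o.py
```

```text
6.25 pos [ 0.5354 -0.0202  0.0586] yaw 98.59 F [3.3 2.2 2.5] T [ 0.355 -0.657 -0.051] e6 -0.117 w 0.0396 30.0
```

servo_tool --pt "0 0 0 0 0 0.0175"

```text
clock: 6.38
eef_pos: [0.5354, -0.0202, 0.0586]
tcp_rot: [0.0, 0.659, 0.752, 0.0]
wrist_force: [4.4, 1.7, 3.4]
gripper_width: 0.0394
gripper_force: 30.0
```

```bash
python3 o.py
```

```text
6.38 pos [ 0.5354 -0.0202  0.0586] yaw 97.6 F [4.4 1.7 3.4] T [ 0.395 -0.905  0.038] e6 -0.068 w 0.0394 30.0
```

servo_tool --pt "0 0 0 0 0 0.0175"

```text
clock: 6.5
eef_pos: [0.5354, -0.0202, 0.0586]
tcp_rot: [0.0, 0.665, 0.747, 0.0]
wrist_force: [4.4, 2.7, 1.9]
gripper_width: 0.0396
gripper_force: 30.0
```

```bash
python3 o.py
```

```text
6.5 pos [ 0.5354 -0.0202  0.0586] yaw 96.6 F [4.4 2.7 1.9] T [ 0.409 -0.927  0.148] e6 0.004 w 0.0396 30.0
```

servo_tool --pt "0 0 0 0 0 0.0175"

```text
clock: 6.62
eef_pos: [0.5354, -0.0202, 0.0586]
tcp_rot: [0.0, 0.672, 0.741, 0.0]
wrist_force: [5.0, 2.9, 2.8]
gripper_width: 0.0394
gripper_force: 30.0
```

```bash
python3 o.py
```

```text
6.62 pos [ 0.5354 -0.0202  0.0586] yaw 95.61 F [5.  2.9 2.8] T [ 0.459 -0.888  0.181] e6 0.091 w 0.0394 30.0
```

servo_tool --pt "0 0 0 0 0 0.0175"

```text
clock: 6.75
eef_pos: [0.5354, -0.0202, 0.0586]
tcp_rot: [0.0, 0.678, 0.735, 0.0]
wrist_force: [5.2, 2.8, 2.3]
gripper_width: 0.0394
gripper_force: 30.0
```

```bash
python3 o.py
```

```text
6.75 pos [ 0.5354 -0.0202  0.0586] yaw 94.61 F [5.2 2.8 2.3] T [ 0.441 -0.921  0.272] e6 0.113 w 0.0394 30.0
```

servo_tool --pt "0 0 0 0 0 -0.0175" --pt "0 0 0 0 0 -0.0175" --pt "0 0 0 0 0 -0.01" --pt "0 0 0 0 0 0" --pt "0 0 0 0 0 0"

```text
clock: 7.38
eef_pos: [0.5354, -0.0202, 0.0586]
tcp_rot: [0.0, 0.661, 0.75, 0.0]
wrist_force: [4.2, 2.6, 2.0]
gripper_width: 0.0393
gripper_force: 30.0
```

```bash
python3 o.py
```

```text
7.38 pos [ 0.5354 -0.0202  0.0586] yaw 97.19 F [4.2 2.6 2. ] T [ 0.411 -0.901  0.026] e6 0.01 w 0.0393 30.0
```

Resistance rises past the middle, and with the knob held at 97.2° the torque is near zero, so this is the notch. I push gently and check the force.

servo_tool --pt "0 0 0.0005 0 0 0" --pt "0 0 0.0005 0 0 0"

```text
clock: 7.62
eef_pos: [0.5354, -0.0202, 0.0579]
tcp_rot: [0.0, 0.661, 0.75, 0.0]
wrist_force: [4.8, 2.0, 4.5]
gripper_width: 0.0396
gripper_force: 30.0
```

servo_tool --pt "0 0 0.0005 0 0 0"

```text
clock: 7.75
eef_pos: [0.5354, -0.0202, 0.0573]
tcp_rot: [0.0, 0.661, 0.75, 0.0]
wrist_force: [4.1, 2.7, 4.7]
gripper_width: 0.0397
gripper_force: 30.0
```

```bash
python3 o.py
```

```text
7.75 pos [ 0.5354 -0.0202  0.0573] yaw 97.21 F [4.1 2.7 4.7] T [ 0.507 -0.877 -0.109] e6 -0.007 w 0.0397 30.0
```

servo_tool --pt "0 0 0.0005 0 0 0"

```text
clock: 7.88
eef_pos: [0.5354, -0.0202, 0.0568]
tcp_rot: [0.0, 0.661, 0.75, 0.0]
wrist_force: [4.0, 2.9, 5.4]
gripper_width: 0.0395
gripper_force: 30.0
```

servo_tool --pt "0 0 0.0005 0 0 0"

```text
clock: 8.0
eef_pos: [0.5354, -0.0202, 0.0563]
tcp_rot: [0.0, 0.661, 0.75, 0.0]
wrist_force: [4.7, 3.1, 4.5]
gripper_width: 0.0395
gripper_force: 30.0
```

servo_tool --pt "0 0 0.0005 0 0 0"

```text
clock: 8.12
eef_pos: [0.5354, -0.0202, 0.0558]
tcp_rot: [0.0, 0.661, 0.75, 0.0]
wrist_force: [5.9, 2.1, 4.6]
gripper_width: 0.0392
gripper_force: 30.0
```

It went past the 1 mm keeper stop at a steady ~5 N, so it is in the slot. I keep pushing to the full 8 mm, from 0.0586 to about 0.0506.

servo_tool --pt "0 0 0.0008 0 0 0" --pt "0 0 0.0008 0 0 0" --pt "0 0 0.0008 0 0 0"

```text
clock: 8.5
eef_pos: [0.5354, -0.0202, 0.0534]
tcp_rot: [0.0, 0.661, 0.75, 0.0]
wrist_force: [5.3, 2.2, 4.3]
gripper_width: 0.0396
gripper_force: 30.0
```

servo_tool --pt "0 0 0.0008 0 0 0" --pt "0 0 0.0007 0 0 0"

```text
clock: 8.75
eef_pos: [0.5354, -0.0203, 0.0519]
tcp_rot: [0.0, 0.661, 0.75, 0.0]
wrist_force: [4.8, 1.4, 4.0]
gripper_width: 0.0394
gripper_force: 30.0
```

servo_tool --pt "0 0 0.0005 0 0 0"

```text
clock: 8.88
eef_pos: [0.5354, -0.0203, 0.0514]
tcp_rot: [0.0, 0.661, 0.75, 0.0]
wrist_force: [4.2, 2.4, 4.8]
gripper_width: 0.0393
gripper_force: 30.0
```

servo_tool --pt "0 0 0.0005 0 0 0"

```text
clock: 9.0
eef_pos: [0.5354, -0.0202, 0.0509]
tcp_rot: [0.0, 0.661, 0.75, 0.0]
wrist_force: [3.6, 1.7, 4.2]
gripper_width: 0.0392
gripper_force: 30.0
```

servo_tool --pt "0 0 0.0003 0 0 0"

```text
clock: 9.12
eef_pos: [0.5354, -0.0202, 0.0506]
tcp_rot: [0.0, 0.661, 0.75, 0.0]
wrist_force: [4.4, 2.5, 5.8]
gripper_width: 0.0393
gripper_force: 30.0
```

servo_tool --pt "0 0 0.0003 0 0 0"

```text
clock: 9.25
eef_pos: [0.5354, -0.0203, 0.0506]
tcp_rot: [0.0, 0.661, 0.75, 0.0]
wrist_force: [3.5, 1.7, 7.6]
gripper_width: 0.0392
gripper_force: 30.0
```

servo_tool --pt "0 0 0.0002 0 0 0"

```text
clock: 9.38
eef_pos: [0.5354, -0.0203, 0.0506]
tcp_rot: [0.0, 0.661, 0.75, 0.0]
wrist_force: [3.9, 2.4, 8.0]
gripper_width: 0.0392
gripper_force: 30.0
```

Bottomed at 8.0 mm with 8 N. I release, lift, turn so tool x lies along carrier +y, and move over the gap behind the bar with the fingers shut.

servo_tool --pt "0 0 0 0 0 0" --pt "0 0 0 0 0 0" --pt "0 0 0 0 0 0" --pt "0 0 0 0 0 0" --pt "0 0 -0.01 0 0 0" --pt "0 0 -0.02 0 0 0" --pt "0 0 -0.02 0 0 0" --pt "0 0 -0.02 0 0 0" --pt "0 0 0 0 0 0" --hand 65

```text
clock: 10.5
eef_pos: [0.5366, -0.0205, 0.1225]
tcp_rot: [0.002, 0.661, 0.75, 0.001]
wrist_force: [0.5, -1.3, -0.2]
gripper_width: 0.0609
gripper_force: 0.0
```

servo_tool --pt "0 0 0 0 0 0.129" --pt "0 0 0 0 0 0.129" --pt "0.026 0 0 0 0 0" --pt "0.026 0 0 0 0 0" --pt "0 0 0 0 0 0" --pt "0 0 0 0 0 0" --pt "0 0 0 0 0 0" --pt "0 0 0 0 0 0" --hand 0

```text
clock: 11.5
eef_pos: [0.5418, 0.0306, 0.1197]
tcp_rot: [0.0, 0.753, 0.659, -0.0]
wrist_force: [-0.8, -1.1, -0.6]
gripper_width: 0.0005
gripper_force: 0.0
```

```bash
python3 o.py
python3 - <<'E'
from h import *
save("side","pics/side2.png"); cv2.imwrite("pics/e.png",cv2.resize(cv2.imread("pics/side2.png")[150:330,230:400],(561,594),interpolation=cv2.INTER_CUBIC))
E
```

```text
11.5 pos [0.5418 0.0306 0.1197] yaw 82.38 F [-0.8 -1.1 -0.6] T [-0.057  0.081 -0.04 ] e6 -0.001 w 0.0005 0.0
```

View pics/e.png

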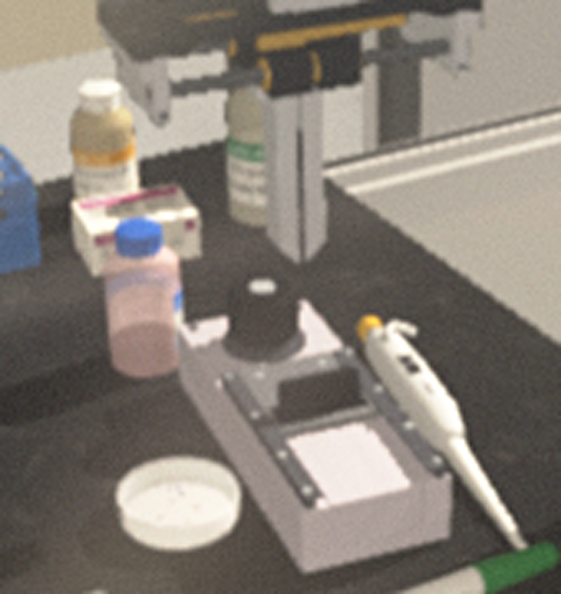

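The knob is visibly down (crop ~(262,330)), and the shut fingers at (300,255) are clear of everything. I descend behind the bar and push along +y.

servo_tool --pt "0 0 0.02 0 0 0" --pt "0 0 0.02 0 0 0" --pt "0 0 0.016 0 0 0" --pt "0 0 0.01 0 0 0" --pt "0 0 0 0 0 0" --pt "0 0 0 0 0 0"

```text
clock: 12.3
eef_pos: [0.5424, 0.0312, 0.0545]
tcp_rot: [0.0, 0.752, 0.659, 0.001]
wrist_force: [-0.6, -0.2, -0.0]
gripper_width: 0.0007
gripper_force: 0.0
```

servo_tool --pt "0.005 0 0 0 0 0" --pt "0.005 0 0 0 0 0" --pt "0.003 0 0 0 0 0" --pt "0.003 0 0 0 0 0" --pt "0.003 0 0 0 0 0" --pt "0.003 0 0 0 0 0"

```text
clock: 13.05
eef_pos: [0.5447, 0.0528, 0.0538]
tcp_rot: [0.0, 0.752, 0.659, -0.0]
wrist_force: [0.3, -2.4, 0.2]
gripper_width: 0.0005
gripper_force: 0.8
```

servo_tool --pt "0.003 0 0 0 0 0" --pt "0.003 0 0 0 0 0"

```text
clock: 13.3
eef_pos: [0.5456, 0.059, 0.0538]
tcp_rot: [0.0, 0.752, 0.659, -0.0]
wrist_force: [-0.3, -2.2, 0.8]
gripper_width: 0.0006
gripper_force: 0.8
```

servo_tool --pt "0.005 0 0 0 0 0" --pt "0.005 0 0 0 0 0" --pt "0.005 0 0 0 0 0" --pt "0.005 0 0 0 0 0" --pt "0.005 0 0 0 0 0" --pt "0.005 0 0 0 0 0" --pt "0.004 0 0 0 0 0" --pt "0.004 0 0 0 0 0" --pt "0.003 0 0 0 0 0"

```text
clock: 14.42
eef_pos: [0.551, 0.0999, 0.0538]
tcp_rot: [0.0, 0.752, 0.659, 0.0]
wrist_force: [1.1, -1.4, -0.0]
gripper_width: 0.0002
gripper_force: 0.8
```

servo_tool --pt "0.002 0 0 0 0 0" --pt "0.002 0 0 0 0 0"

```text
clock: 14.68
eef_pos: [0.5515, 0.1037, 0.0539]
tcp_rot: [0.0, 0.752, 0.659, 0.0]
wrist_force: [1.4, -1.8, 0.4]
gripper_width: 0.0006
gripper_force: 0.8
```

servo_tool --pt "0.001 0 0 0 0 0" --pt "0.001 0 0 0 0 0"

```text
clock: 14.92
eef_pos: [0.5518, 0.1056, 0.0539]
tcp_rot: [0.0, 0.752, 0.659, 0.0]
wrist_force: [1.3, -1.4, 0.3]
gripper_width: 0.0005
gripper_force: 0.8
```

servo_tool --pt "0.001 0 0 0 0 0" --pt "0.001 0 0 0 0 0"

```text
clock: 15.18
eef_pos: [0.5519, 0.1064, 0.0539]
tcp_rot: [0.001, 0.752, 0.659, -0.001]
wrist_force: [0.8, -6.2, 1.1]
gripper_width: 0.0004
gripper_force: 3.0
```

servo_tool --pt "0.001 0 0 0 0 0"

```text
clock: 15.3
eef_pos: [0.5519, 0.1065, 0.0538]
tcp_rot: [0.001, 0.752, 0.659, -0.002]
wrist_force: [-0.1, -8.7, 2.2]
gripper_width: 0.0003
gripper_force: 4.0
```

servo_tool --pt "0.001 0 0 0 0 0"

```text
clock: 15.42
eef_pos: [0.5519, 0.1065, 0.0538]
tcp_rot: [0.002, 0.752, 0.659, -0.002]
wrist_force: [-0.7, -9.4, 2.0]
gripper_width: 0.0002
gripper_force: 5.1
```

servo_tool --pt "0.0005 0 0 0 0 0"

```text
clock: 15.55
eef_pos: [0.5519, 0.1065, 0.0538]
tcp_rot: [0.002, 0.752, 0.659, -0.003]
wrist_force: [-0.6, -10.0, 1.2]
gripper_width: 0.0006
gripper_force: 5.3
```

The end stop is reached. I back off gently, lift away and check.

servo_tool --pt "-0.004 0 0 0 0 0" --pt "-0.006 0 0 0 0 0" --pt "-0.006 0 0 0 0 0" --pt "0 0 -0.02 0 0 0" --pt "0 0 -0.04 0 0 0" --pt "0 0 -0.05 0 0 0" --pt "0 0 -0.05 0 0 0" --pt "0 0 0 0 0 0" --pt "0 0 0 0 0 0" --pt "0 0 0 0 0 0"

```text
clock: 16.8
eef_pos: [0.5491, 0.0942, 0.2114]
tcp_rot: [-0.001, 0.752, 0.659, -0.002]
wrist_force: [-1.4, -0.8, -0.5]
gripper_width: 0.0003
gripper_force: 0.0
```

```bash
python3 o.py
python3 - <<'E'
from h import *
save("side","pics/side3.png"); cv2.imwrite("pics/f.png",cv2.resize(cv2.imread("pics/side3.png")[200:380,230:430],(660,594),interpolation=cv2.INTER_CUBIC))
E
```

```text
16.8 pos [0.5491 0.0942 0.2114] yaw 82.44 F [-1.4 -0.8 -0.5] T [-0.058  0.079  0.002] e6 -0.001 w 0.0003 0.0
```

View pics/f.png

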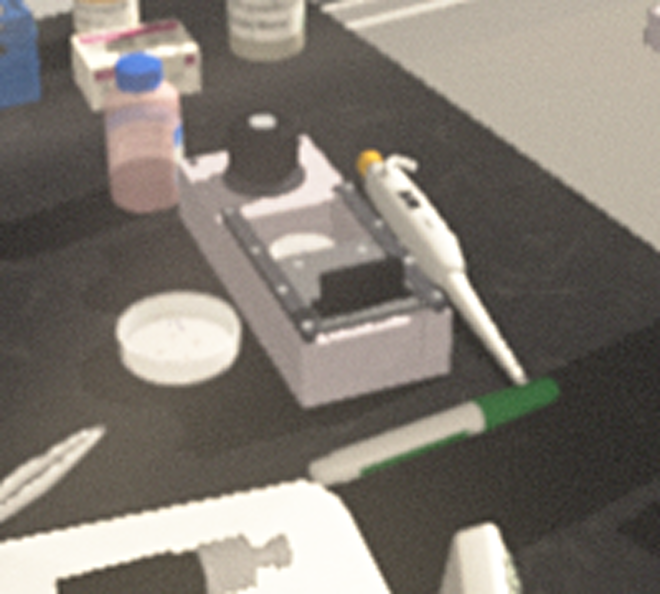

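The cover is fully open with its bar at crop (360,285), and the dish in the well shows at (300,245). The knob is down, the bystanders have not moved and the arm is clear.

```bash
python3 -c "
from station import close_job
print(close_job())"
```

```text
the job is handed in; nothing more can be done
None
```

The knob was turned about 33.5° clockwise to the notch and pushed fully down (8 mm), the cover was slid to its end stop, the loose things were left where they were, and the job is handed in; no verdict came back.

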